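# Point-and-check of a sample before transfer

### The job

Do the identity check before a sample transfer: from straight above, point with the fingertips at the red-capped tube, about two centimetres over its cap, and dwell there for two seconds; then point the same way at the dish with the red dot; then press the green button on the grey check box right down and let it come back up. Touch none of the tubes or dishes, do not come down over any other tube or dish, leave the yellow button alone, disturb nothing else, and finish clear of everything.

Things in the scene. Friction and masses are not known exactly. Their poses are not given: they have to be found in the camera images.
- rack: Blue tube rack fixed to the bench, 70 mm (its x) by 220 mm (its y) by 45 mm high; origin at the centre of its underside. Four tubes stand in its front row (rack x = -13 mm) at rack y = -78, -26, +26 and +78 mm, in any order; the back row is empty.
- tube_red_cap (a point): Centre of the top of the red cap (19 mm across, 14 mm tall) of a loose upright sample tube; about 81 mm above the bench. THE tube to point at.
- tube_red: The loose red-capped tube, 16 mm across, 74 mm tall overall; origin at the centre of its foot, 7 mm above the bench in its rack well; z up its axis.
- tube_yellow_cap (a point): Centre of the top of the yellow cap (19 mm across, 14 mm tall) of a loose upright sample tube; about 81 mm above the bench. Another sample: not to be pointed at.
- tube_yellow: The loose yellow-capped tube, 16 mm across, 74 mm tall overall; origin at the centre of its foot, 7 mm above the bench in its rack well; z up its axis.
- tube_green_cap (a point): Centre of the top of the green cap (19 mm across, 14 mm tall) of a loose upright sample tube; about 81 mm above the bench. Another sample: not to be pointed at.
- tube_green: The loose green-capped tube, 16 mm across, 74 mm tall overall; origin at the centre of its foot, 7 mm above the bench in its rack well; z up its axis.
- tube_white_cap (a point): Centre of the top of the white cap (19 mm across, 14 mm tall) of a loose upright sample tube; about 81 mm above the bench. Another sample: not to be pointed at.
- tube_white: The loose white-capped tube, 16 mm across, 74 mm tall overall; origin at the centre of its foot, 7 mm above the bench in its rack well; z up its axis.
- dish_red_dot (a point): Centre of the red dot (24 mm across) on top of the lid of a round lidded culture dish; 18 mm above the bench. THE dish to point at.
- dish_red: The loose dish with the red dot, 60 mm across, 15 mm tall, standing on the 3 mm thick teal mat; origin at the centre of its underside.
- dish_blue_dot (a point): Centre of the blue dot (24 mm across) on top of the lid of a round lidded culture dish; 18 mm above the bench. Another dish: not to be pointed at.
- dish_blue: The loose dish with the blue dot, 60 mm across, 15 mm tall, standing on the 3 mm thick teal mat; origin at the centre of its underside.
- dish_green_dot (a point): Centre of the green dot (24 mm across) on top of the lid of a round lidded culture dish; 18 mm above the bench. Another dish: not to be pointed at.
- dish_green: The loose dish with the green dot, 60 mm across, 15 mm tall, standing on the 3 mm thick teal mat; origin at the centre of its underside.
- checkbox: Grey check box fixed to the bench, 100 mm (its x) by 130 mm (its y) by 40 mm high; origin at the centre of its underside. A green and a yellow push button stand on its top, 66 mm apart along its y, in either order.
- confirm_top (a point): Centre of the top of the GREEN push button (the one to press), 34 mm across, in a black collar 50 mm across whose rim lies 10 mm lower; 62 mm above the bench when up; it faces up and goes straight down when pressed.
- confirm (a joint): Travel of the green button in m: 0 up, 0.006 fully down; a spring (1.2 N to start, 4 N fully down) brings it back up. It counts as pressed beyond 0.004.
- reject_top (a point): Centre of the top of the YELLOW push button (not to be pressed), 34 mm across, in a black collar 50 mm across whose rim lies 10 mm lower; 62 mm above the bench when up; it faces up and goes straight down when pressed.
- reject (a joint): Travel of the yellow button in m: 0 up, 0.006 fully down; a spring (1.2 N to start, 4 N fully down) brings it back up. It counts as pressed beyond 0.004.
- timer: Loose blue pocket timer, 60 by 75 by 18 mm, lying on the bench; origin at the centre of its underside.
- bottle: Loose amber jar, 56 mm across, 90 mm tall, towards the far side; origin at the centre of its underside.
- pot: Loose open yellow pot, 90 mm across, 100 mm tall, towards the far side; origin at the centre of its underside.

How it is judged:
By the outcome, as a careful person would: the job done as asked, in the order asked, and still so for the second after the job is handed in, with the robot touching nothing.
It also fails if it takes over 51 s, if anything falls off the work surface, if the arm or the gripper's body presses on something with over 40 N, if the wrist force passes 120 N, or if a joint passes its speed limit or range.

### The arm

A 6-joint arm with a two-finger parallel gripper is mounted at the origin on the work surface. World frame = base frame: x ahead of the robot, y to its left, z up, the work surface at z = 0. Lengths are in m, angles in degrees, forces in N, time in s.
With the tool pointing down it reaches from about 0.375 to 0.9 m from the base axis. Payload 3.1 kg.
Tool frame: the origin (TCP) lies between the finger pads, 19 mm behind the fingertips; this is the grasp point; z points along the fingers, y is the line along which they close (so a half turn about z gives the same grasp; the last joint's range is limited). The gripper opens to 87 mm and grips with 3 to 60 N. Pads are 19 mm wide; open, the fingers measure 117 mm over their backs; the gripper's body (75 mm by 190 mm) begins 51 mm behind the grasp point.
Start: joints at [-74.857, 30.224, 82.088, -0, 67.689, -10.227], TCP at [0.268, -0.565, 0.241] pointing down, gripper open.
Joint ranges: [-176.69, 176.69], [-43.24, 126.21], [12.49, 139.97], [-82, 262], [0, 151.66], [-163.58, 163.58]. Speed limits (degrees/s): [159.86, 159.86, 180, 180, 180, 180].

### API

Orientations are given as a 3x3 rotation matrix whose columns are the frame's x, y, z axes.
In Python, from rig import readout, cams, bot gives the robot as it stands.
- The arm moves only by the shell command python3 -m inch 'ROWS'. ROWS is JSON, a list of rows, each a list of 5 numbers: the shift along the world's x, y, z in cm, then the turn about the world's z in degrees, then the finger opening in cm, from 0 to 8.7. In form: [[dx, dy, dz, twist, fingers], ...]. A call has 1 to 10 rows; each row is the pose to reach, as a shift and turn from the pose commanded when the call began; what a row does not reach only later rows make up. A row lasts 1/12 s, in which the tool goes at most 41.7 mm and 7.16 degrees, less where a joint would pass 70% of its speed; a pose out of reach is approached as far as the arm can. A call with a gripper value outside its range is refused whole. The fingers move at their own pace and stop on an object; the grip force is fixed at half the most. Time passes only in rows, so rows that repeat a pose let the fingers close. It gives the time, the measured TCP pose, the force, the opening and the grip force at its end, in the units of the state.
- readout.read_state(): the state, without advancing time (a new reading comes with each control period).
- cams.capture(name): name is "scene" or "side" or "wrist"; returns a dict with "image" (400x640x3 uint8, blue, green, red), "intrinsics" (3x3 intrinsics, pixels), "k1" (the pictures are not rectified: a ray, as slopes to the right and down, at radius r is drawn at 1 + k1 r^2 times it, then the intrinsics apply), "xyz" and "rotation" of the camera in the world; the wrist camera has in their place "tool_from_camera" (4x4, takes a point from camera to tool coordinates, whose origin is the TCP and whose axes are the flange's). Camera axes: x right, y down, z forward; pixel columns grow to the right and rows downward; lengths in m; the calibration is good to about 2 mm. A picture is of the moment at which its call begins: read the wrist's pose just before it. There is no depth.
- bot.hand_in(): hands the job in; it is judged then, once.
The state is a dict: "time_s": time; "joint_positions": joint angles; "qvel": joint speeds; "tau": joint torques, N m; "position": TCP position; "tcp_rot": TCP orientation; "force": force on the tool from outside, world axes, zero at the start; "moment": the same for the moment, N m; "opening": opening from 0.0 (shut) to 1.0 (fully open); "grasp_force": force on a finger pad.
Only numpy, scipy, OpenCV 4.12 (cv2) and the standard library are available. Lean on these libraries where they do the work, as an engineer would, in place of code of your own. Each camera call takes 0.05 s, during which the arm holds its last target. There are 200 camera calls.

## Working session

There is one attempt and no reset: what is moved stays moved. The work goes in short steps, Python scripts to look and compute and a shell command to move; the robot and the scene stay as the last step left them, time stands still between calls to the robot, and variables do not carry over. Pictures are saved under pics/ and viewed, at most 10 in all, crops included, and the job is handed in when it is done.

```bash
mkdir -p pics; python3 - <<'E'
from rig import readout,cams
import cv2,pickle
s=readout.read_state();print(s['time_s'],s['position'],s['tcp_rot'],s['opening'])
d={}
for n in("scene","side"):
    c=cams.capture(n);d[n]=c;cv2.imwrite(f'pics/{n}.png',c['image']);print(n,c['intrinsics'],c['k1'],c['xyz'],c['rotation'])
pickle.dump(d,open('c.pkl','wb'))
E
```

```text
0.0 [ 0.26764232 -0.56403488  0.24029437] [[ 9.03545307e-01  4.28492215e-01 -5.48145270e-04]
 [ 4.28492392e-01 -9.03543051e-01  2.05558287e-03]
 [ 3.85528408e-04 -2.09218834e-03 -9.99997737e-01]] 1.004365146137554
scene [[377.5547329    0.         318.0477954 ]
 [  0.         377.5547329  198.92046763]
 [  0.           0.           1.        ]] 0.01850000572942878 [ 1.1475548  -0.4222634   0.72329307] [[ 0.59627691  0.561002   -0.57422173]
 [ 0.80256769 -0.4001793   0.44242698]
 [ 0.01841077 -0.7246608  -0.68885976]]
side [[397.87249577   0.         319.39022343]
 [  0.         397.87249577 201.31175509]
 [  0.           0.           1.        ]] -0.06279899579748599 [-0.03819529  0.62584161  0.65837671] [[-0.71455068 -0.37266326  0.59206369]
 [-0.69955577  0.38817966 -0.59994856]
 [-0.0062483  -0.84287522 -0.53807278]]
```

View pics/scene.png

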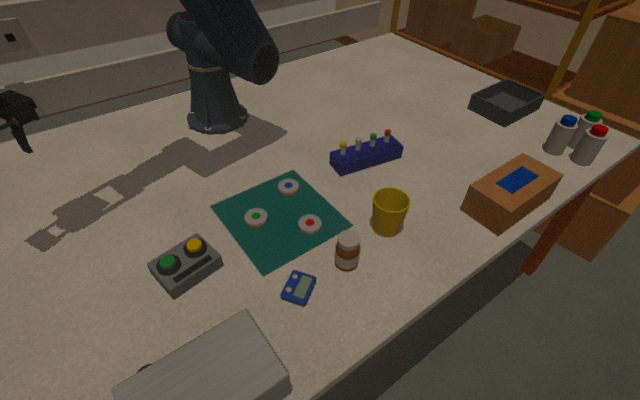

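View pics/side.png

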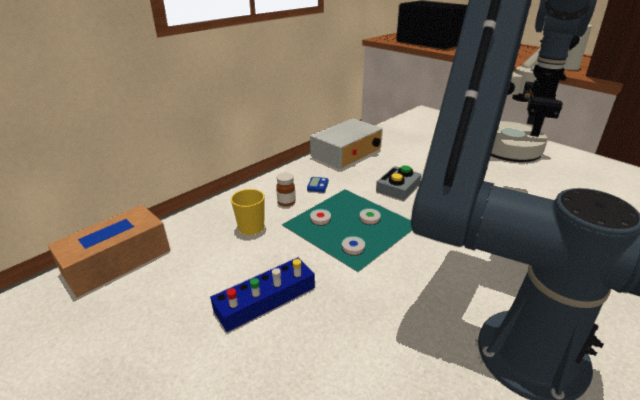

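The scene view shows the red cap at about (388,132), the red dot at (310,224), and the green button at (167,262). The side view has them at (232,293), (320,216) and (406,170). Next I'll enlarge crops and triangulate.

```bash
cat > h.py <<'E'
import numpy as np,cv2,pickle
def ray(c,uv):
    K=c['intrinsics'];p=np.array([(uv[0]-K[0,2])/K[0,0],(uv[1]-K[1,2])/K[1,1]]);q=p.copy()
    for _ in range(20): q=p/(1+c['k1']*(q@q))
    d=c['rotation']@np.r_[q,1.];return np.array(c['xyz']),d/np.linalg.norm(d)
def atz(c,uv,z):
    o,d=ray(c,uv);return o+d*(z-o[2])/d[2]
def tri(a,ua,b,ub):
    A=0;B=0;
    for c,u in((a,ua),(b,ub)):
        o,d=ray(c,u);P=np.eye(3)-np.outer(d,d);A=A+P;B=B+P@o
    return np.linalg.solve(A,B)
def mark(img,u,w=14):
    x,y=map(int,u);return cv2.resize(img[y-w:y+w,x-w:x+w],(260,260),interpolation=cv2.INTER_NEAREST)
E
python3 - <<'E'
from h import *
d=pickle.load(open('c.pkl','rb'));S,T=d['scene'],d['side']
pts=dict(cap=((388,132),(232,293)),dot=((310,224),(320,216)),btn=((167,262),(406,170)))
rows=[]
for i,(c) in enumerate((S,T)): rows.append(np.hstack([mark(c['image'],p[i]) for p in pts.values()]))
cv2.imwrite('pics/m.png',np.vstack(rows))
for (n,p),z in zip(pts.items(),(.081,.018,.062)): print(n,tri(S,p[0],T,p[1]).round(4),atz(S,p[0],z).round(4),atz(T,p[1],z).round(4))
E
```

```text
cap [0.4919 0.3446 0.0757] [0.4983 0.3406 0.081 ] [0.4851 0.3457 0.081 ]
dot [ 0.6171 -0.0388  0.0127] [ 0.6218 -0.0409  0.018 ] [ 0.6112 -0.0342  0.018 ]
btn [ 0.5577 -0.3766  0.053 ] [ 0.5658 -0.3771  0.062 ] [ 0.5488 -0.3622  0.062 ]
```

View pics/m.png

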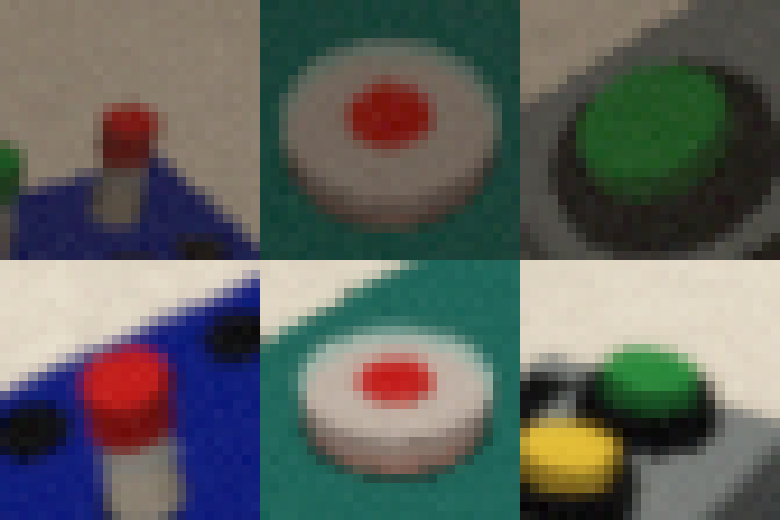

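The crops show the cap top centred at scene (387.5,130.0) and side (231.1,291.1). The dot is at (309.5,221.9) and (320,214.5), and the button top at (166.8,260.6) and (405.5,167). I'll measure the neighbours coarsely as well, to plan around them.

```bash
python3 - <<'E'
from h import *
d=pickle.load(open('c.pkl','rb'));S,T=d['scene'],d['side']
pts=dict(cap=((387.5,130),(231.1,291.1)),dot=((309.5,221.9),(320,214.5)),btn=((166.8,260.6),(405.5,167)))
for (n,p),z in zip(pts.items(),(.081,.018,.062)): print(n,tri(S,p[0],T,p[1]).round(4),atz(S,p[0],z).round(4),atz(T,p[1],z).round(4))
for n,u,z in (('gcap',(373,135),.081),('wcap',(358,142),.081),('ycap',(343,145),.081),('bdot',(288,185),.018),('gdot',(256,216),.018),('ybtn',(194,244),.062),('timer',(298,287),.018),('bottle',(348,237),.09),('pot',(390,200),.1)): print(n,atz(S,u,z).round(3))
E
```

```text
cap [0.4903 0.3449 0.0821] [0.4895 0.3471 0.081 ] [0.4907 0.3439 0.081 ]
dot [ 0.6157 -0.0384  0.0189] [ 0.6152 -0.0377  0.018 ] [ 0.6164 -0.0396  0.018 ]
btn [ 0.5614 -0.3766  0.0623] [ 0.562  -0.3761  0.062 ] [ 0.5616 -0.3783  0.062 ]
gcap [0.484 0.292 0.081]
wcap [0.485 0.231 0.081]
ycap [0.471 0.185 0.081]
bdot [ 0.465 -0.004  0.018]
gdot [ 0.518 -0.138  0.018]
ybtn [ 0.553 -0.311  0.062]
timer [ 0.757 -0.17   0.018]
bottle [ 0.756 -0.034  0.09 ]
pot [0.731 0.116 0.1  ]
```

Both cameras agree to within 3 mm, the heights match, and the cap spacing is plausible. I'll close the fingers and travel high.

```bash
python3 -m inch '[[23,41,2,0,0],[23,41,2,0,0],[23,41,2,0,0],[23,41,2,0,0],[23,41,2,0,0],[23,41,2,0,0],[23,41,2,0,0],[23,41,2,0,0],[23,41,2,0,0],[23,41,2,0,0]]'; python3 -m inch '[[5,6,0,0,0],[5,10,0,0,0],[4,15,0,0,0],[4,20,0,0,0],[3,25,0,0,0],[3,29,0,0,0],[2,33,0,0,0],[2,37,0,0,0],[2,41,0,0,0],[2,41,0,0,0]]'
```

```text
time_s: 0.93
position: [0.4718, -0.1995, 0.2588]
tcp_rot: [[0.904, 0.428, -0.001], [0.428, -0.904, 0.0], [-0.0, -0.001, -1.0]]
force: [0.1, -0.5, -0.4]
opening: 0.327
grasp_force: 0.0
time_s: 1.77
position: [0.4908, 0.2042, 0.2587]
tcp_rot: [[0.904, 0.429, -0.001], [0.429, -0.904, -0.0], [-0.001, -0.0, -1.0]]
force: [0.8, 0.6, -0.3]
opening: 0.004
grasp_force: 0.0
```

```bash
python3 -m inch '[[0,4,0,0,0],[0,8,0,0,0],[0,11,0,0,0],[0,13.4,0,0,0],[0,13.4,0,0,0],[0,13.4,0,0,0],[0,13.4,0,0,0],[0,13.4,0,0,0]]'
python3 - <<'E'
from h import *
from rig import readout,cams
s=readout.read_state();c=cams.capture('wrist');cv2.imwrite('pics/w1.png',c['image'])
M=np.eye(4);M[:3,:3]=s['tcp_rot'];M[:3,3]=s['position'];M=M@np.array(c['tool_from_camera'])
c['xyz']=M[:3,3];c['rotation']=M[:3,:3];pickle.dump(c,open('w.pkl','wb'))
print(s['position'],np.array(s['qvel']).round(3))
E
```

```text
time_s: 2.43
position: [0.4916, 0.335, 0.2587]
tcp_rot: [[0.904, 0.427, -0.001], [0.427, -0.904, -0.001], [-0.001, 0.0, -1.0]]
force: [-0.0, -1.1, 0.6]
opening: 0.007
grasp_force: 0.0
[0.49160035 0.33496051 0.25866131] [-0.531 -0.3   -0.1    0.087 -0.077  0.033]
```

View pics/w1.png

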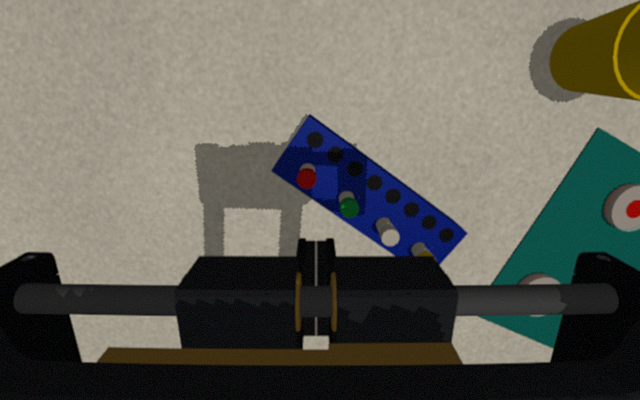

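The wrist view shows the red cap top at (306,179), the green cap at (349,208), the closed fingertips at (317,242), and the red dot at (636,209).

```bash
python3 - <<'E'
from h import *
c=pickle.load(open('w.pkl','rb'))
print(atz(c,(306,179),.081),atz(c,(349,208),.081),atz(c,(636,209),.018))
E
```

```text
[0.49051243 0.3469123  0.081     ] [0.48200923 0.29633194 0.081     ] [ 0.61537642 -0.0384453   0.018     ]
```

The wrist camera agrees at (0.4905, 0.346). I'll align, then descend.

```bash
python3 -m inch '[[-0.1,1.1,0,0,0],[-0.1,1.1,0,0,0],[-0.1,1.1,-3,0,0],[-0.1,1.1,-6,0,0],[-0.1,1.1,-9,0,0],[-0.1,1.1,-11,0,0],[-0.1,1.1,-12.5,0,0],[-0.1,1.1,-13.4,0,0],[-0.1,1.1,-13.4,0,0],[-0.1,1.1,-13.4,0,0]]'
```

```text
time_s: 3.32
position: [0.491, 0.3473, 0.1251]
tcp_rot: [[0.904, 0.428, 0.0], [0.428, -0.904, 0.0], [0.0, -0.0, -1.0]]
force: [1.0, 0.5, -0.8]
opening: 0.007
grasp_force: 0.0
```

Another 4–5 mm down, then dwell for well over two seconds.

```bash
R='' ; python3 -m inch '[[0,-0.1,-0.4,0,0],[0,-0.1,-0.4,0,0],[0,-0.1,-0.4,0,0],[0,-0.1,-0.4,0,0],[0,-0.1,-0.4,0,0],[0,-0.1,-0.4,0,0],[0,-0.1,-0.4,0,0],[0,-0.1,-0.4,0,0],[0,-0.1,-0.4,0,0],[0,-0.1,-0.4,0,0]]'
python3 -m inch '[[0,0,0,0,0],[0,0,0,0,0],[0,0,0,0,0],[0,0,0,0,0],[0,0,0,0,0],[0,0,0,0,0],[0,0,0,0,0],[0,0,0,0,0],[0,0,0,0,0],[0,0,0,0,0]]'
python3 -m inch '[[0,0,0,0,0],[0,0,0,0,0],[0,0,0,0,0],[0,0,0,0,0],[0,0,0,0,0],[0,0,0,0,0],[0,0,0,0,0],[0,0,0,0,0],[0,0,0,0,0],[0,0,0,0,0]]'
python3 -m inch '[[0,0,0,0,0],[0,0,0,0,0],[0,0,0,0,0],[0,0,0,0,0],[0,0,0,0,0],[0,0,0,0,0],[0,0,0,0,0],[0,0,0,0,0],[0,0,0,0,0],[0,0,0,0,0]]'
python3 - <<'E'
from rig import cams
import cv2
cv2.imwrite('pics/s2.png',cv2.resize(cams.capture('side')['image'][200:350,150:350],(800,600),interpolation=cv2.INTER_CUBIC))
E
```

```text
time_s: 4.15
position: [0.4907, 0.3462, 0.1209]
tcp_rot: [[0.904, 0.428, -0.0], [0.428, -0.904, -0.0], [-0.0, -0.0, -1.0]]
force: [0.2, 0.3, 0.2]
opening: 0.002
grasp_force: 0.0
time_s: 4.98
position: [0.4908, 0.3462, 0.121]
tcp_rot: [[0.904, 0.428, 0.0], [0.428, -0.904, 0.0], [0.0, -0.0, -1.0]]
force: [0.1, 0.2, -0.1]
opening: 0.005
grasp_force: 0.0
time_s: 5.82
position: [0.4908, 0.3462, 0.121]
tcp_rot: [[0.904, 0.428, 0.0], [0.428, -0.904, 0.0], [0.0, -0.0, -1.0]]
force: [-0.1, 0.2, -0.3]
opening: 0.01
grasp_force: 0.0
time_s: 6.65
position: [0.4907, 0.3462, 0.1209]
tcp_rot: [[0.904, 0.428, -0.0], [0.428, -0.904, -0.0], [-0.0, -0.0, -1.0]]
force: [0.8, -0.0, 0.5]
opening: 0.005
grasp_force: 0.0
```

View pics/s2.png

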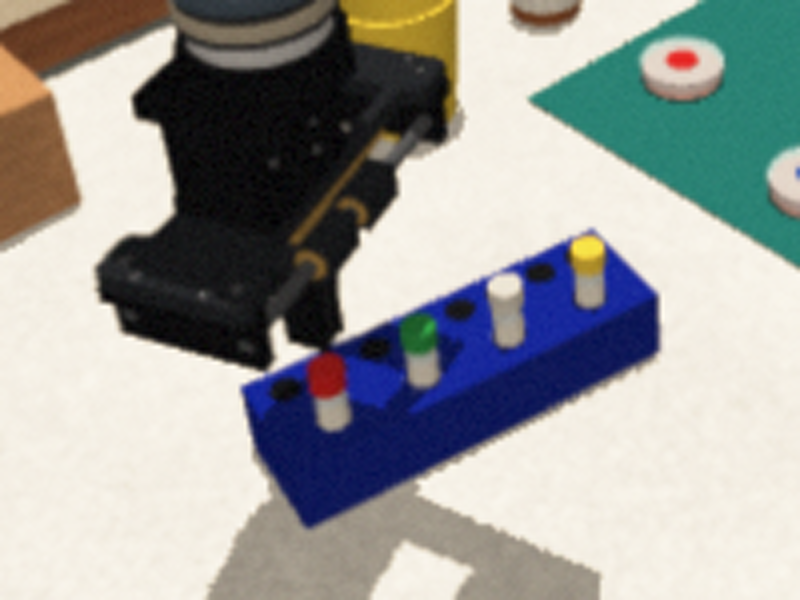

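The tips hover centrally just over the red cap at (327,365) in the crop. All tubes are undisturbed, and the dwell was 3.3 s. Next is up and across to the dish.

```bash
python3 -m inch '[[0,0,3,0,0],[0,0,6.5,0,0],[0,0,10,0,0],[0,0,12,0,0],[1,-3,12,0,0],[2,-6.5,12,0,0],[3.2,-10,12,0,0],[4.4,-13.5,12,0,0],[5.5,-17,12,0,0],[6.6,-20.5,12,0,0]]'
python3 -m inch '[[1.1,-3.5,0,0,0],[2.2,-7,0,0,0],[3.3,-10.5,0,0,0],[4.4,-13.5,0,0,0],[5.2,-16,0,0,0],[5.7,-17.5,0,0,0],[5.9,-18,0,0,0],[5.9,-18,0,0,0],[5.9,-18,0,0,0],[5.9,-18,0,0,0]]'
```

```text
time_s: 7.53
position: [0.557, 0.1396, 0.2411]
tcp_rot: [[0.903, 0.429, 0.0], [0.429, -0.903, 0.0], [0.0, 0.0, -1.0]]
force: [0.5, 0.7, 0.4]
opening: 0.007
grasp_force: 0.0
time_s: 8.37
position: [0.6151, -0.037, 0.2409]
tcp_rot: [[0.903, 0.43, -0.001], [0.43, -0.903, 0.001], [-0.001, -0.001, -1.0]]
force: [-0.0, 0.2, 0.0]
opening: 0.004
grasp_force: 0.0
```

```bash
python3 -m inch '[[0,-0.1,-3,0,0],[0,-0.1,-6,0,0],[0,-0.1,-9,0,0],[0,-0.1,-12,0,0],[0,-0.1,-14.5,0,0],[0,-0.1,-16.5,0,0],[0,-0.1,-17.6,0,0],[0,-0.1,-18.2,0,0],[0,-0.1,-18.3,0,0],[0,-0.1,-18.3,0,0]]'
python3 -m inch '[[0,0,0,0,0],[0,0,0,0,0],[0,0,0,0,0],[0,0,0,0,0],[0,0,0,0,0],[0,0,0,0,0],[0,0,0,0,0],[0,0,0,0,0],[0,0,0,0,0],[0,0,0,0,0]]'
python3 -m inch '[[0,0,0,0,0],[0,0,0,0,0],[0,0,0,0,0],[0,0,0,0,0],[0,0,0,0,0],[0,0,0,0,0],[0,0,0,0,0],[0,0,0,0,0],[0,0,0,0,0],[0,0,0,0,0]]'
python3 -m inch '[[0,0,0,0,0],[0,0,0,0,0],[0,0,0,0,0],[0,0,0,0,0],[0,0,0,0,0],[0,0,0,0,0],[0,0,0,0,0],[0,0,0,0,0],[0,0,0,0,0],[0,0,0,0,0]]'
python3 - <<'E'
from rig import cams
import cv2
cv2.imwrite('pics/s3.png',cv2.resize(cams.capture('scene')['image'][130:310,190:430],(800,600),interpolation=cv2.INTER_CUBIC))
E
```

```text
time_s: 9.2
position: [0.6163, -0.0393, 0.0586]
tcp_rot: [[0.903, 0.429, 0.001], [0.429, -0.903, -0.0], [0.001, 0.001, -1.0]]
force: [-0.3, 0.3, 0.9]
opening: 0.0
grasp_force: 0.0
time_s: 10.03
position: [0.6157, -0.0398, 0.0579]
tcp_rot: [[0.904, 0.428, -0.0], [0.428, -0.904, 0.0], [-0.0, -0.0, -1.0]]
force: [-0.9, -0.0, -0.3]
opening: 0.006
grasp_force: 0.0
time_s: 10.87
position: [0.6158, -0.0398, 0.058]
tcp_rot: [[0.904, 0.428, 0.0], [0.428, -0.904, 0.0], [0.0, -0.0, -1.0]]
force: [-0.2, -0.0, -0.2]
opening: 0.005
grasp_force: 0.0
time_s: 11.7
position: [0.6157, -0.0398, 0.0579]
tcp_rot: [[0.904, 0.428, -0.0], [0.428, -0.904, 0.0], [-0.0, -0.0, -1.0]]
force: [0.7, -0.7, -0.6]
opening: 0.007
grasp_force: 0.0
```

View pics/s3.png

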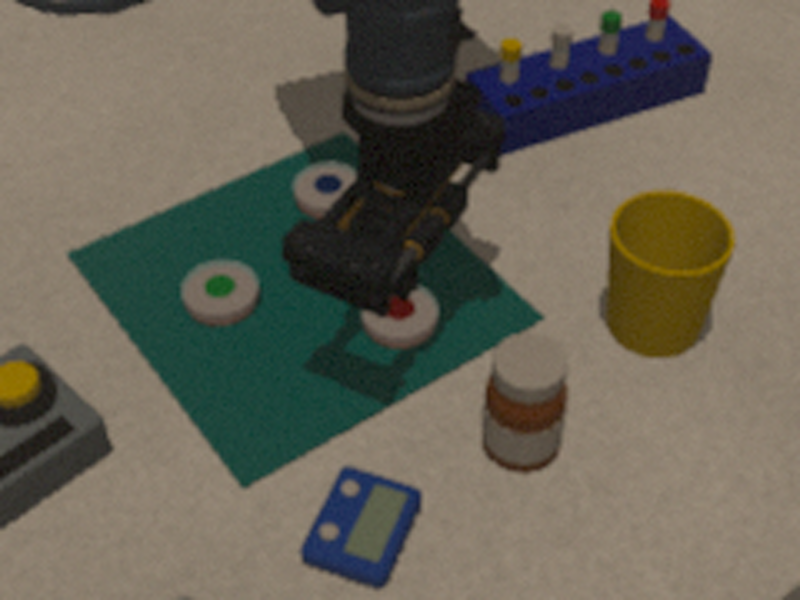

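The tips are over the red dot at (400,305) in the crop with everything still in place, and the dwell was 2.5 s. Next is up and over to the button.

```bash
python3 -m inch '[[0,0,3,0,0],[0,0,6.5,0,0],[0,0,10,0,0],[0,0,14,0,0],[0,0,17,0,0],[-0.6,-3.5,17,0,0],[-1.2,-7,17,0,0],[-1.7,-10.5,17,0,0],[-2.3,-14,17,0,0],[-2.8,-17.5,17,0,0]]'
python3 -m inch '[[-0.5,-3.5,0,0,0],[-1,-7,0,0,0],[-1.6,-10,0,0,0],[-2.1,-13,0,0,0],[-2.5,-15.3,0,0,0],[-2.6,-16.2,0,0,0],[-2.6,-16.2,0,0,0],[-2.6,-16.2,0,0,0],[-2.6,-16.2,0,0,0],[-2.6,-16.2,0,0,0]]'
python3 - <<'E'
from h import *
from rig import readout,cams
s=readout.read_state();c=cams.capture('wrist');cv2.imwrite('pics/w2.png',c['image'])
M=np.eye(4);M[:3,:3]=s['tcp_rot'];M[:3,3]=s['position'];M=M@np.array(c['tool_from_camera'])
c['xyz']=M[:3,3];c['rotation']=M[:3,:3];pickle.dump(c,open('w.pkl','wb'))
E
```

```text
time_s: 12.58
position: [0.5871, -0.216, 0.2282]
tcp_rot: [[0.903, 0.429, -0.0], [0.429, -0.903, 0.0], [-0.0, -0.0, -1.0]]
force: [0.7, 0.0, 0.1]
opening: 0.006
grasp_force: 0.0
time_s: 13.42
position: [0.5622, -0.3747, 0.228]
tcp_rot: [[0.903, 0.43, -0.0], [0.43, -0.903, 0.001], [0.0, -0.001, -1.0]]
force: [0.0, 0.6, -0.1]
opening: 0.005
grasp_force: 0.0
```

View pics/w2.png

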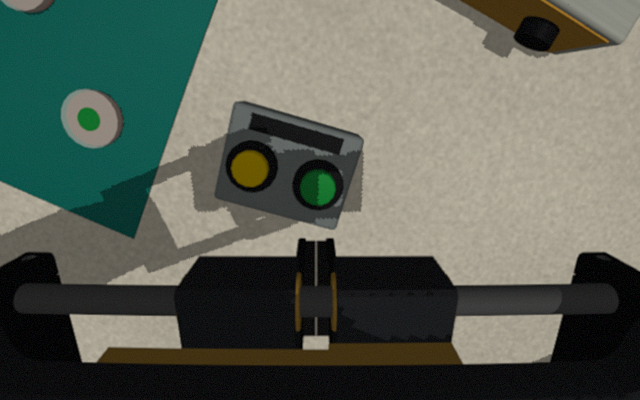

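The wrist view has the green button top at (318,188), in line with the fingers, and the yellow button at (249,168) well to the side.

```bash
python3 - <<'E'
from h import *
c=pickle.load(open('w.pkl','rb'));print(atz(c,(318,188),.062))
E
python3 -m inch '[[0,0,-2,0,0],[0,0,-5,0,0],[0,0,-8,0,0],[0,0,-11,0,0],[0,0,-13,0,0],[0,0,-14,0,0],[0,0,-14,0,0],[0,0,-14,0,0],[0,0,-14,0,0]]'
```

```text
[ 0.56084727 -0.3753203   0.062     ]
time_s: 14.22
position: [0.563, -0.3774, 0.0898]
tcp_rot: [[0.903, 0.429, 0.003], [0.429, -0.903, -0.002], [0.001, 0.003, -1.0]]
force: [0.3, 0.5, -0.1]
opening: 0.005
grasp_force: 0.0
```

```bash
python3 -m inch '[[-0.1,0.1,0,0,0],[-0.1,0.1,-0.4,0,0],[-0.1,0.1,-0.7,0,0],[-0.1,0.1,-0.9,0,0],[-0.1,0.1,-1.1,0,0],[-0.1,0.1,-1.3,0,0],[-0.1,0.1,-1.4,0,0],[-0.1,0.1,-1.4,0,0],[-0.1,0.1,-1.4,0,0],[-0.1,0.1,-1.4,0,0]]'
```

```text
time_s: 15.05
position: [0.561, -0.3761, 0.0751]
tcp_rot: [[0.904, 0.428, 0.001], [0.428, -0.904, -0.001], [0.0, 0.001, -1.0]]
force: [0.2, -0.7, 6.4]
opening: 0.007
grasp_force: 3.4
```

```bash
python3 -m inch '[[0,0,-0.1,0,0],[0,0,-0.2,0,0],[0,0,-0.2,0,0],[0,0,-0.2,0,0],[0,0,-0.2,0,0],[0,0,-0.2,0,0]]'
```

```text
time_s: 15.55
position: [0.5611, -0.3761, 0.0749]
tcp_rot: [[0.903, 0.429, 0.001], [0.429, -0.903, -0.001], [0.0, 0.001, -1.0]]
force: [-3.0, 2.4, 15.7]
opening: 0.007
grasp_force: 7.5
```

The button is hard on its stop: 15.7 N with no further travel. I'll release straight up and clear.

```bash
python3 -m inch '[[0,0,0.3,0,0],[0,0,0.8,0,0],[0,0,1.5,0,0],[0,0,3,0,0],[0,0,6,0,0],[0,0,9,0,0],[0,0,12,0,0],[0,0,15,0,0],[0,0,17,0,0],[0,0,17,0,0]]'
python3 -m inch '[[0,0,0,0,0],[0,0,0,0,0],[0,0,0,0,0],[0,0,0,0,0],[0,0,0,0,0],[0,0,0,0,0]]'
python3 - <<'E'
from rig import cams
import cv2
cv2.imwrite('pics/s4.png',cams.capture('scene')['image'])
E
```

```text
time_s: 16.38
position: [0.5628, -0.3776, 0.2476]
tcp_rot: [[0.904, 0.428, 0.007], [0.429, -0.903, -0.007], [0.004, 0.009, -1.0]]
force: [0.6, -0.3, 0.2]
opening: 0.006
grasp_force: 0.0
time_s: 16.88
position: [0.5605, -0.3755, 0.2408]
tcp_rot: [[0.904, 0.428, -0.001], [0.428, -0.904, 0.001], [-0.001, -0.002, -1.0]]
force: [-0.1, -0.6, -0.3]
opening: 0.002
grasp_force: 0.0
```

View pics/s4.png

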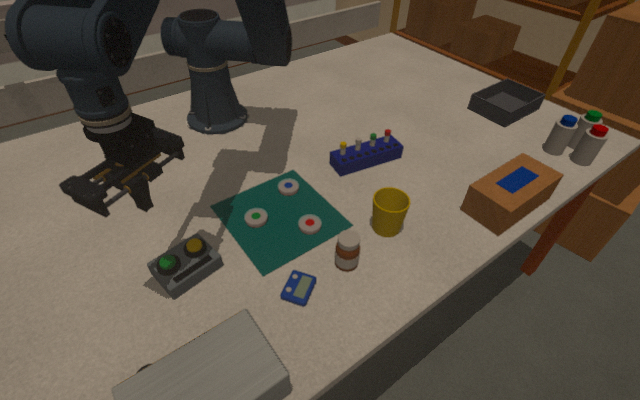

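The green button is back up at (167,262), everything else is unmoved, and the arm is clear.

```bash
python3 -c "from rig import bot;print(bot.hand_in())"
```

```text
the job is handed in; nothing more can be done
None
```

The job is handed in: I pointed at the red-capped tube for 3.3 s and the red-dot dish for 2.5 s, then pressed the green button to its stop and let it come back up, finishing clear at about 17 s with nothing else moved.

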